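Load the full staple case into the feeder

TASK

One of the three identical closed cases in the leaning rack is full of staples and the other two are nearly empty: lift them to find out which is the heavy one. Stand that one upright, without dropping it, in the yellow nest of the open feeder drawer, let go of it and then push the drawer fully shut. The two light cases must end up standing in pockets of the rack, as they were, and the other things on the bench stay where they are.

Things in the scene. Friction and masses are not known exactly. Their poses are not given: they have to be found in the camera images.
- case_a_center (a point): one of three closed cases that look the same (pockets vary): grey plastic box, orange lid, 60 (its x) x 44 (its y) x 90 (its z) mm. One is full and weighs about 650 g, the other two about 190 g each, all within 15 percent. This point is its centre, half-way up; z points to the lid, y across the faces 44 mm apart
- case_b_center (a point): one of three closed cases that look the same (pockets vary): grey plastic box, orange lid, 60 (its x) x 44 (its y) x 90 (its z) mm. One is full and weighs about 650 g, the other two about 190 g each, all within 15 percent. This point is its centre, half-way up; z points to the lid, y across the faces 44 mm apart
- case_c_center (a point): one of three closed cases that look the same (pockets vary): grey plastic box, orange lid, 60 (its x) x 44 (its y) x 90 (its z) mm. One is full and weighs about 650 g, the other two about 190 g each, all within 15 percent. This point is its centre, half-way up; z points to the lid, y across the faces 44 mm apart
- rack: fixed wooden rack, 110 x 270 mm on the table, with three pockets side by side at -95, 0 and +95 mm along its y. Origin: centre of its underside, z up, front to its -x. Pockets and cases lean 30 degrees towards its -x; a case in a pocket has its centre at x = -26 mm, z = 85 mm
- pocket_mid (a point): centre of the sloping floor of the rack's middle pocket, 48 mm above the table, axes as the rack's. Each pocket is 68 mm deep and 50 mm wide inside; along the lean its front wall is 30 mm high, side walls 24 mm (6 mm thick), back wall 32 mm; the side walls of neighbouring pockets stand 33 mm apart
- drawer (a joint): loading drawer of the green staple feeder, m: 0 = fully shut, up to 0.16 = pulled out; starts out by 0.12 to 0.15. It slides with about 2 N of friction and stays where left; no latch
- drawer_nest (a point): centre of the floor of the yellow nest in the drawer (moves with it), 16 mm above the table. x points into the feeder (the drawer shuts along +x), z up. The nest is open above, 72 (x) by 56 (y) mm inside, walls 28 mm high, 5 mm thick; a case stands upright in it, 60 mm side along x. The drawer front's back face is 46 mm before this point; its top is 68 mm above the table
- feeder: fixed green staple feeder, 150 mm wide, with the drawer in its front. Origin: under the middle of its front edge, x pointing into it, z up. Its roof (120 to 130 mm above the table) begins at that edge, where the back face of the drawer front comes to rest when shut; a standing case passes under it
- drawer_handle (a point): middle of the drawer's steel bar handle, 42 mm above the table: a round bar about 10 mm thick and 90 mm long along the drawer's y, 35 mm in front of the drawer front; moves with the drawer, same axes as the nest
- offcut: bystander: a small block of light wood, 75 x 45 x 30 mm; origin at the underside
- glue: bystander: white glue bottle, 60 mm across, 150 mm tall; origin at the underside
- tape: bystander: roll of paper tape, 90 mm across, 24 mm high, lying on the feeder's roof; origin at the underside
- screwdriver: bystander: screwdriver lying on the table; origin at the middle
- hammer: bystander: hammer lying on the table; origin at the middle
- mug: bystander: blue mug, 76 mm across, 90 mm tall; origin at the underside
- slats: bystander: bundle of three wooden slats, 172 x 66 x 50 mm; origin at the underside
Not all that is in view belongs to the job. What is shaped like the part that bears case_c_center but blue or turquoise is not meant. Leave any white look-alike of the part that bears case_b_center alone.

How it is judged:
By the outcome, as a careful person would: the job done as asked, in the order asked, and still so for the second after the job is handed in, with the robot touching nothing.
It also fails if it takes over 72 s, if anything falls off the work surface, if the arm or the gripper's body presses on something with over 40 N, if the wrist force passes 120 N, or if a joint passes its speed limit or range.

ROBOT

A 7-joint arm with a two-finger parallel gripper is mounted at the origin on the work surface. World frame = base frame: x ahead of the robot, y to its left, z up, the work surface at z = 0. Lengths are in m, angles in rad, forces in N, time in s.
With the tool pointing down it reaches from about 0.425 to 0.875 m from the base axis. Payload 4.7 kg.
Tool frame: the origin (TCP) lies on the centre line of the jaws, within the pads' length; the fingertips stand 25 mm ahead of it and the grasp point (between the pads) lies 6 mm ahead of it (bot.finger_overhang is the distance from the TCP to the fingertips, in m); z points along the fingers, x is the direction in which the jaws open and shut, and the axes are right-handed (so a half turn about z gives the same grasp; the last joint's range is limited). The gripper opens to 85 mm and grips with 20 to 120 N. Pads are 22 mm wide; open, the fingers measure 114 mm over their backs; the gripper's body (76 mm by 85 mm) begins 54 mm behind the grasp point. The pads swing forward as they close: fully open they stand 13 mm farther back than shut.
Start: joints at [-1.321, 0.321, -0.07, 1.45, 0.023, 1.371, -0.057], TCP at [0.152, 0.632, 0.256] pointing down, gripper open.
Joint ranges: [-2.86, 2.86], [-0.3, 2.09], [-1.38, 1.24], [0.06, 2.45], [-1.56, 4.7], [0.09, 2.05], [-2.69, 2.69]. Speed limits (rad/s): [2.57, 2.57, 3.14, 3.14, 3.14, 3.14, 3.14].

INTERFACE

Orientations are given as a rotation vector (axis times angle).
In Python, from workcell import sense, eyes, job, bot gives the robot as it stands.
- The arm moves only by the tool play_rows, never from a script. Its argument "deltas" is a list of rows, each an object of numbers: "x", "y", "z": the shift along the world's x, y, z in mm; "wx", "wy", "wz": the turn, a rotation vector about the world's x, y, z in degrees; "hand": the finger opening in mm, from 0 to 85.4. In form: [{"x": .., "y": .., "z": .., "wx": .., "wy": .., "wz": .., "hand": ..}, ...]. A call has 1 to 20 rows; each row is the pose to reach, as a shift and turn from the pose measured when the call began; what a row does not reach only later rows make up. A row lasts 1/12 s, in which the tool goes at most 41.7 mm and 7.16 degrees, less where a joint would pass 70% of its speed; a pose out of reach is approached as far as the arm can. A call with a gripper value outside its range is refused whole. The fingers move at their own pace and stop on an object; "squeeze" is the grip in N (left out, the last holds). Time passes only in rows, so rows that repeat a pose let the fingers close. It gives the time, the measured TCP pose, the force and the opening at its end, in the units of the state.
- sense(): the state, without advancing time (a new reading comes with each control period).
- eyes.snapshot(name): name is "scene" or "top"; returns (picture, depth): 384x512x3 uint8, red, green, blue; 384x512 float32, m along the optical axis (not along the pixel's ray), 0 where there is no reading.
- eyes.camera_model(name): a dict with "camera_matrix" (3x3 intrinsics, pixels), "k1" (the pictures are not rectified: a ray, as slopes to the right and down, at radius r is drawn at 1 + k1 r^2 times it, then the intrinsics apply), "extrinsics" (4x4, takes a point from world to camera coordinates). Camera axes: x right, y up, looking along -z (the intrinsics and any distortion apply to the point x, -y, -z); pixel columns grow to the right and rows downward; lengths in m; the calibration is good to about 2 mm. A picture is of the moment at which its call begins. camera_model takes no time and is no camera call.
- job.close_job(): hands the job in, once; it reports no verdict.
The state is a dict: "t": time; "qpos": joint angles; "qvel": joint speeds; "joint_torque": joint torques, N m; "ee_pos": TCP position; "orientation": TCP orientation; "contact_force": force on the tool from outside, world axes, zero at the start; "ft_torque": the same for the moment, N m; "opening": finger opening in m.
Only numpy, scipy, OpenCV 4.12 (cv2) and the standard library are available. Lean on these libraries where they do the work, as an engineer would, in place of code of your own. Each camera call takes 0.05 s, during which the arm holds its last target. There are 200 camera calls.

## Working session

There is one attempt and no reset: what is moved stays moved. The work goes in short steps, Python scripts to look and compute and a tool call to move; the robot and the scene stay as the last step left them, time stands still between calls to the robot, and variables do not carry over. Pictures are saved under pics/ and viewed, about 8 in all and at most 12, crops included, and the job is handed in when it is done.

Besides the shell and the picture viewer there is one more tool, called after ">>>" as name(argument=value, ...) on one line, values as JSON. play_rows: Moves the arm, as the interface text tells. Its arguments: {"type":"object","properties":{"deltas":{"type":"array","items":{"type":"object","properties":{"x":{"type":"number"},"y":{"type":"number"},"z":{"type":"number"},"wx":{"type":"number"},"wy":{"type":"number"},"wz":{"type":"number"},"hand":{"type":"number"}}}},"squeeze":{"type":"number"}},"required":["deltas"]}

```bash
mkdir -p pics; ls; cat > h.py <<'E'
import numpy as np, cv2
from workcell import sense, eyes, job, bot
def snap(n):
    im,d=eyes.snapshot(n); np.savez(f'{n}.npz',im=im,d=d); return im,d
def load(n):
    z=np.load(f'{n}.npz'); return z['im'],z['d']
def cloud(n,d):
    m=eyes.camera_model(n); K=np.array(m['camera_matrix']); k1=m['k1']; E=np.array(m['extrinsics'])
    v,u=np.mgrid[:d.shape[0],:d.shape[1]].astype(float)
    p=cv2.undistortPoints(np.stack([u.ravel(),v.ravel()],1)[:,None],K,np.array([k1,0,0,0.]))[:,0]
    z=d.ravel(); P=np.stack([p[:,0]*z,-p[:,1]*z,-z],1)
    W=(P-E[:3,3])@E[:3,:3]
    W[z==0]=np.nan
    return W.reshape(d.shape+(3,))
E
python3 - <<'E'
from h import *
s=sense(); print(s)
for n in('scene','top'):
    im,d=snap(n); cv2.imwrite(f'pics/{n}0.png',cv2.resize(im[...,::-1],(800,600)))
    m=eyes.camera_model(n);print(n,m)
E
```

```text
pics
{'t': 0.0, 'qpos': array([-1.32086716,  0.32180825, -0.07007415,  1.4516807 ,  0.02258284,
        1.37075822, -0.0568858 ]), 'qvel': array([-3.28556856e-04, -1.03784960e-04,  1.31639553e-03, -4.73753470e-04,
        1.27242342e-03,  5.53424352e-05, -5.14164942e-04]), 'joint_torque': array([ 3.39052131e-04, -4.93584037e+01, -3.81794740e-01, -3.14320743e+01,
        1.31873216e-02,  1.16953778e-02, -1.75924828e-05]), 'ee_pos': array([0.15180559, 0.63153085, 0.25523006]), 'orientation': array([ 2.46636006e+00,  1.94396501e+00, -2.22015322e-03]), 'contact_force': array([-0.40793847,  0.11090644,  1.11323046]), 'ft_torque': array([ 0.0020096 ,  0.00323596, -0.00609026]), 'opening': 0.08585671088672582}
scene {'camera_matrix': array([[383.43800476,   0.        , 254.19971716],
       [  0.        , 383.43800476, 187.17157672],
       [  0.        ,   0.        ,   1.        ]]), 'k1': -0.030173262206460674, 'extrinsics': array([[-0.28686404,  0.9579419 ,  0.00750642,  0.16853353],
       [-0.81243789, -0.24742856,  0.52794297,  0.40131762],
       [ 0.50759599,  0.14534935,  0.84924665, -1.62512282],
       [ 0.        ,  0.        ,  0.        ,  1.        ]])}
top {'camera_matrix': array([[427.23417278,   0.        , 252.45869787],
       [  0.        , 427.23417278, 195.17455797],
       [  0.        ,   0.        ,   1.        ]]), 'k1': 0.02647600618678965, 'extrinsics': array([[ 0.01174169, -0.99992138,  0.00440075, -0.0191868 ],
       [ 0.99188915,  0.01220419,  0.12651866, -0.58494267],
       [-0.12656242,  0.00287951,  0.99195447, -1.58780823],
       [ 0.        ,  0.        ,  0.        ,  1.        ]])}
```

View pics/scene0.png

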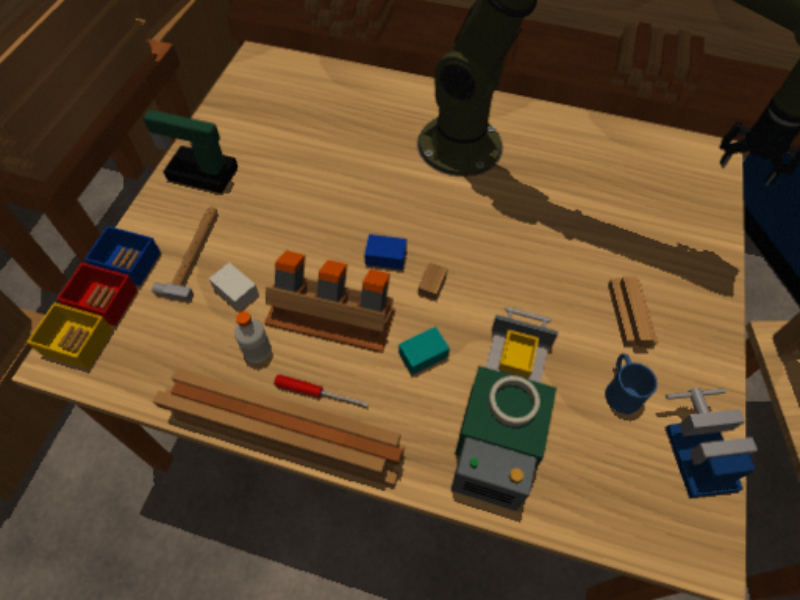

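View pics/top0.png

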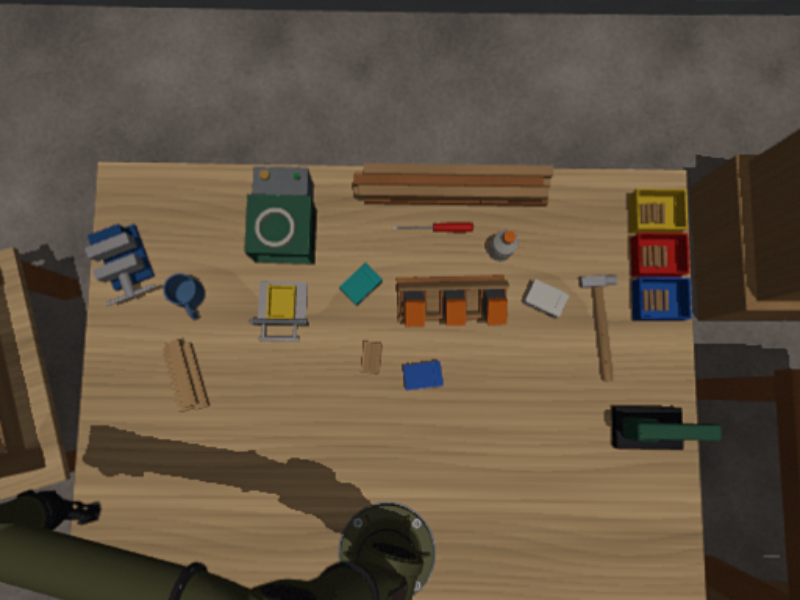

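The top view shows the rack with three orange lids near (455,305), and its front faces the robot. The open drawer with the yellow nest is near (283,303), its handle at (280,335), and the feeder behind it at (280,230). The turquoise, blue and white boxes are decoys.

```bash
cat > meas.py <<'E'
from h import *
def comps(n,lo,hi,minpx,zr,extra=None):
    im,d=load(n); W=cloud(n,d); hsv=cv2.cvtColor(im,cv2.COLOR_RGB2HSV)
    m=cv2.inRange(hsv,lo,hi)&((W[...,2]>zr[0])&(W[...,2]<zr[1])).astype(np.uint8)*255
    k,l,st,c=cv2.connectedComponentsWithStats(m)
    return [(W[l==i],c[i]) for i in range(1,k) if st[i,4]>=minpx]
if __name__=='__main__':
  for n in('scene','top'):
    print(n)
    for P,c in comps(n,(3,170,90),(14,255,255),20,(.08,.14)):
        if not(.3<np.median(P[:,0])<.75): continue
        print('lid',len(P),c.round(),np.nanmedian(P,0).round(4),np.nanpercentile(P,[3,97],axis=0).round(4).tolist())
    for P,c in comps(n,(22,150,90),(32,255,255),20,(.005,.08)):
        if abs(np.median(P[:,1]))>.5: continue
        print('yel',len(P),c.round(),np.nanmedian(P,0).round(4),np.nanpercentile(P,[2,98],axis=0).round(4).tolist())
        r=P[P[:,2]>.036]; 
        if len(r)>8: print('  rim',len(r),cv2.minAreaRect((r[:,:2]*1000).astype(np.float32)))
        f=P[P[:,2]<.024]
        if len(f)>8: print('  floor',len(f),cv2.minAreaRect((f[:,:2]*1000).astype(np.float32)), np.median(f,0))
    for P,c in comps(n,(60,90,20),(85,255,255),200,(.1,.14)):
        print('green',len(P),c.round(),np.nanmedian(P,0).round(4)); print('  roof',cv2.minAreaRect((P[:,:2]*1000).astype(np.float32)))
  # all-height map near drawer / rack from top+scene
  W=np.concatenate([cloud(n,load(n)[1]).reshape(-1,3) for n in('scene','top')])
  def sl(name,x,y,z):
    q=W[(W[:,0]>x[0])&(W[:,0]<x[1])&(W[:,1]>y[0])&(W[:,1]<y[1])&(W[:,2]>z[0])&(W[:,2]<z[1])]
    print(name,len(q),q.mean(0).round(4),cv2.minAreaRect((q[:,:2]*1000).astype(np.float32)))
  sl('front top',(.4,.6),(.1,.4),(.06,.075))
  sl('handle',(.4,.56),(.1,.4),(.036,.052))
E
python3 meas.py
```

```text
scene
lid 161 [184. 167.] [ 0.5713 -0.2463  0.128 ] [[0.5353, -0.2679, 0.1102], [0.5928, -0.2263, 0.1388]]
lid 167 [212. 173.] [ 0.5688 -0.1522  0.1291] [[0.5319, -0.1722, 0.1096], [0.59, -0.1314, 0.1386]]
lid 174 [240. 179.] [ 0.5637 -0.0561  0.1288] [[0.5283, -0.077, 0.1097], [0.5849, -0.0355, 0.1384]]
yel 389 [332. 226.] [0.5834 0.2671 0.0174] [[0.5497, 0.2346, 0.011], [0.6298, 0.2966, 0.0467]]
  rim 118 ((587.6453857421875, 266.39801025390625), (64.00381469726562, 87.71331024169922), 89.1419677734375)
  floor 259 ((583.5253295898438, 265.1964416503906), (58.616207122802734, 62.3161506652832), 0.28385403752326965) [0.58337148 0.26870539 0.01573646]
green 1508 [324. 268.] [0.7906 0.2561 0.1303]
  roof ((760.8796997070312, 263.7564697265625), (147.19647216796875, 139.12762451171875), 89.20592498779297)
green 347 [328. 256.] [0.7417 0.268  0.1297]
  roof ((740.5552978515625, 267.8922424316406), (61.48640441894531, 60.87140655517578), 39.81873321533203)
top
lid 203 [318. 199.] [ 0.5624 -0.2473  0.1263] [[0.5357, -0.2682, 0.1077], [0.5911, -0.2259, 0.1383]]
lid 194 [265. 201.] [ 0.5539
[... 381 characters left out ...]
 251 ((592.1317138671875, 269.3822021484375), (69.920166015625, 52.76602554321289), 1.0898983478546143) [0.59200366 0.26929336 0.01561384]
green 980 [180. 143.] [0.7682 0.2409 0.1291]
  roof ((763.8988647460938, 261.94830322265625), (148.90234375, 148.22705078125), 89.90799713134766)
green 227 [176. 145.] [0.7513 0.2692 0.1297]
  roof ((752.15625, 269.5343322753906), (62.87795639038086, 57.00680160522461), 88.55279541015625)
front top 250 [0.5399 0.2662 0.0665] ((540.0592041015625, 266.2442626953125), (131.63389587402344, 13.652942657470703), 89.18728637695312)
handle 409 [0.5238 0.2667 0.0444] ((525.8720703125, 265.68316650390625), (66.12641143798828, 131.9748992919922), 0.7737787961959839)
```

```bash
cat > plan.py <<'E'
from h import *
from scipy.spatial.transform import Rotation as R
YR=2.3; 
LID={'L':[.5557,-.0573,.124],'M':[.5596,-.1523,.124],'R':[.5634,-.2471,.124]}
def ori(yaw,tilt):  # tool x along frame y, tool z down tilted forward
    base=R.from_matrix(np.array([[0,1,0],[1,0,0],[0,0,-1.]]).T)
    return R.from_euler('z',yaw,degrees=True)*R.from_rotvec([0,-np.radians(tilt),0])*base
def ax(yaw,tilt): return -ori(yaw,tilt).as_matrix()[:,2]
def delta(p,o):
    s=sense(); d=(np.array(p)-s['ee_pos'])*1000
    w=np.degrees((o*R.from_rotvec(s['orientation']).inv()).as_rotvec())
    return d.round(1),w.round(1)
def case(k,off):  # TCP off metres above lid along axis
    a=ax(YR,30); return delta(np.array(LID[k])+off*a,ori(YR,30))
def st():
    s=sense(); print(round(s['t'],2),s['ee_pos'].round(4),'F',s['contact_force'].round(2),'open',s['opening'].round(4),'q',s['qpos'].round(2))
E
python3 -c "
from plan import *
print(ori(YR,30).as_matrix().round(2)); print(case('L',.08)); print(case('L',-.02))"
```

```text
[[-0.04  0.87  0.5 ]
 [ 1.    0.03  0.02]
 [ 0.    0.5  -0.87]]
(array([ 363.9, -690.5,  -62. ]), array([ -2.8, -30. ,  15.5]))
(array([ 413.9, -688.5, -148.6]), array([ -2.8, -30. ,  15.5]))
```

>>> play_rows(deltas=[{"x": 182,"y": -345,"z": 20,"wx": -1.4,"wy": -15,"wz": 7.7,"hand": 70},{"x": 182,"y": -345,"z": 20,"wx": -1.4,"wy": -15,"wz": 7.7,"hand": 70},{"x": 182,"y": -345,"z": 20,"wx": -1.4,"wy": -15,"wz": 7.7,"hand": 70},{"x": 182,"y": -345,"z": 20,"wx": -1.4,"wy": -15,"wz": 7.7,"hand": 70},{"x": 182,"y": -345,"z": 20,"wx": -1.4,"wy": -15,"wz": 7.7,"hand": 70},{"x": 182,"y": -345,"z": 20,"wx": -1.4,"wy": -15,"wz": 7.7,"hand": 70},{"x": 182,"y": -345,"z": 20,"wx": -1.4,"wy": -15,"wz": 7.7,"hand": 70},{"x": 182,"y": -345,"z": 20,"wx": -1.4,"wy": -15,"wz": 7.7,"hand": 70},{"x": 364,"y": -690,"z": -30,"wx": -2.8,"wy": -30,"wz": 15.5,"hand": 70},{"x": 364,"y": -690,"z": -30,"wx": -2.8,"wy": -30,"wz": 15.5,"hand": 70},{"x": 364,"y": -690,"z": -30,"wx": -2.8,"wy": -30,"wz": 15.5,"hand": 70},{"x": 364,"y": -690,"z": -30,"wx": -2.8,"wy": -30,"wz": 15.5,"hand": 70},{"x": 364,"y": -690,"z": -30,"wx": -2.8,"wy": -30,"wz": 15.5,"hand": 70},{"x": 364,"y": -690,"z": -30,"wx": -2.8,"wy": -30,"wz": 15.5,"hand": 70},{"x": 364,"y": -690,"z": -30,"wx": -2.8,"wy": -30,"wz": 15.5,"hand": 70},{"x": 364,"y": -690,"z": -30,"wx": -2.8,"wy": -30,"wz": 15.5,"hand": 70},{"x": 364,"y": -690,"z": -30,"wx": -2.8,"wy": -30,"wz": 15.5,"hand": 70},{"x": 364,"y": -690,"z": -62,"wx": -2.8,"wy": -30,"wz": 15.5,"hand": 70},{"x": 364,"y": -690,"z": -62,"wx": -2.8,"wy": -30,"wz": 15.5,"hand": 70},{"x": 364,"y": -690,"z": -62,"wx": -2.8,"wy": -30,"wz": 15.5,"hand": 70}], squeeze=70)

```text
t: 1.77
ee_pos: [0.5094, -0.0275, 0.1959]
orientation: [1.892, 1.967, 0.528]
contact_force: [1.5, 0.0, 1.0]
opening: 0.0698
```

```bash
python3 -c "
from plan import *
st(); print(case('L',.08)); print(case('L',-.02))
im,d=snap('top'); cv2.imwrite('pics/t1.png',cv2.resize(im[150:250,150:360,::-1],(800,381)))"
```

```text
Traceback (most recent call last):
  File "plan.py", line 16, in st
    s=sense(); print(round(s['t'],2),s['ee_pos'].round(4),'F',s['contact_force'].round(2),'open',s['opening'].round(4),'q',s['qpos'].round(2))
                                                                                                 ^^^^^^^^^^^^^^^^^^
AttributeError: 'float' object has no attribute 'round'
```

```bash
sed -i "s/s\['opening'\].round(4)/round(s['opening'],4)/" plan.py; python3 -c "
from plan import *
st(); print(case('L',.08)); print(case('L',-.02))
im,d=snap('scene'); cv2.imwrite('pics/s1.png',cv2.resize(im[120:250,150:350,::-1],(800,520)))"
```

```text
1.77 [ 0.5094 -0.0275  0.1959] F [1.48 0.04 1.04] open 0.0698 q [-0.08 -0.27  0.09  2.27 -0.    0.62  1.62]
(array([  6.3, -31.4,  -2.6]), array([-0. ,  0.1,  0.1]))
(array([ 56.3, -29.4, -89.2]), array([-0. ,  0.1,  0.1]))
```

View pics/s1.png

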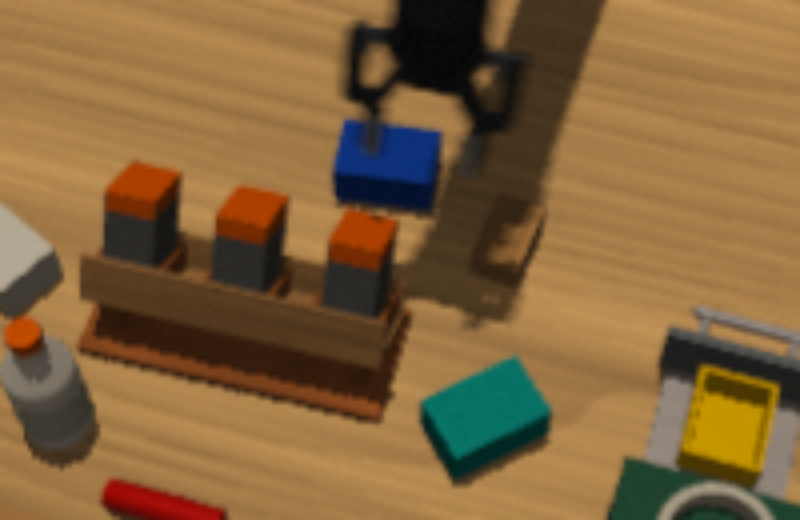

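The scene crop shows the gripper in front of the rack, still 30 mm off to the +y side, and nothing else disturbed. I'll line it up, descend along the lean and grip.

>>> play_rows(deltas=[{"x": 6,"y": -31,"z": -3},{"x": 6,"y": -31,"z": -3},{"x": 6,"y": -31,"z": -3},{"x": 16,"y": -31,"z": -20},{"x": 26,"y": -30,"z": -37},{"x": 36,"y": -30,"z": -54},{"x": 46,"y": -30,"z": -72},{"x": 56,"y": -29,"z": -89},{"x": 56,"y": -29,"z": -89},{"x": 56,"y": -29,"z": -89}])

```text
invalid input
```

>>> play_rows(deltas=[{"hand": 35},{"hand": 35},{"hand": 35},{"hand": 35},{"hand": 35},{"hand": 35},{"hand": 35}], squeeze=70)

```text
invalid input
```

```bash
python3 -c "
from plan import *
st(); print(case('L',-.02))"
```

```text
1.82 [ 0.5099 -0.0367  0.1954] F [-0.16 -5.14 -0.15] open 0.0704 q [-0.08 -0.27  0.1   2.27 -0.    0.62  1.63]
(array([ 55.8, -20.2, -88.7]), array([0.1, 0. , 0.7]))
```

>>> play_rows(deltas=[{"x": 6,"y": -22,"z": -2,"wx": 0,"wy": 0,"wz": 0.5,"hand": 70},{"x": 6,"y": -22,"z": -2,"wx": 0,"wy": 0,"wz": 0.5,"hand": 70},{"x": 6,"y": -22,"z": -2,"wx": 0,"wy": 0,"wz": 0.5,"hand": 70},{"x": 6,"y": -22,"z": -2,"wx": 0,"wy": 0,"wz": 0.5,"hand": 70}], squeeze=70)

```text
t: 2.15
ee_pos: [0.5155, -0.0579, 0.1929]
orientation: [1.894, 1.966, 0.526]
contact_force: [-0.4, 0.3, -0.4]
opening: 0.0695
```

```bash
python3 -c "
from plan import *
st(); print(case('L',-.02))"
```

```text
2.15 [ 0.5155 -0.0579  0.1929] F [-0.42  0.34 -0.43] open 0.0695 q [-0.08 -0.25  0.16  2.26 -0.04  0.61  1.73]
(array([ 50.2,   1. , -86.3]), array([ 0. , -0. ,  0.2]))
```

>>> play_rows(deltas=[{"x": 10,"y": 0,"z": -17,"wx": 0,"wy": 0,"wz": 0,"hand": 70},{"x": 20,"y": 0,"z": -34,"wx": 0,"wy": 0,"wz": 0,"hand": 70},{"x": 30,"y": 1,"z": -52,"wx": 0,"wy": 0,"wz": 0,"hand": 70},{"x": 40,"y": 1,"z": -69,"wx": 0,"wy": 0,"wz": 0,"hand": 70},{"x": 50,"y": 1,"z": -86,"wx": 0,"wy": 0,"wz": 0,"hand": 70},{"x": 50,"y": 1,"z": -86,"wx": 0,"wy": 0,"wz": 0,"hand": 70},{"x": 50,"y": 1,"z": -86,"wx": 0,"wy": 0,"wz": 0,"hand": 70},{"x": 50,"y": 1,"z": -86,"wx": 0,"wy": 0,"wz": 0,"hand": 38},{"x": 50,"y": 1,"z": -86,"wx": 0,"wy": 0,"wz": 0,"hand": 38},{"x": 50,"y": 1,"z": -86,"wx": 0,"wy": 0,"wz": 0,"hand": 38},{"x": 50,"y": 1,"z": -86,"wx": 0,"wy": 0,"wz": 0,"hand": 38},{"x": 50,"y": 1,"z": -86,"wx": 0,"wy": 0,"wz": 0,"hand": 38},{"x": 50,"y": 1,"z": -86,"wx": 0,"wy": 0,"wz": 0,"hand": 38},{"x": 50,"y": 1,"z": -86,"wx": 0,"wy": 0,"wz": 0,"hand": 38}], squeeze=70)

```text
t: 3.32
ee_pos: [0.5658, -0.0566, 0.1085]
orientation: [1.893, 1.965, 0.528]
contact_force: [-6.1, 1.1, 7.5]
opening: 0.0434
```

```bash
python3 -c "
from plan import *
st(); print(case('L',-.02))"
```

```text
3.32 [ 0.5658 -0.0566  0.1085] F [-6.07  1.11  7.49] open 0.0434 q [-0.12 -0.01  0.21  2.25 -0.17  0.38  1.84]
(array([-0.1, -0.3, -1.9]), array([0. , 0.1, 0.1]))
```

>>> play_rows(deltas=[{"x": -1,"y": 0,"z": 5,"wx": 0,"wy": 0,"wz": 0,"hand": 38},{"x": -2,"y": 0,"z": 10,"wx": 0,"wy": 0,"wz": 0,"hand": 38},{"x": -4,"y": 0,"z": 15,"wx": 0,"wy": 0,"wz": 0,"hand": 38},{"x": -7,"y": 0,"z": 21,"wx": 0,"wy": 0,"wz": 0,"hand": 38},{"x": -7,"y": 0,"z": 21,"wx": 0,"wy": 0,"wz": 0,"hand": 38},{"x": -7,"y": 0,"z": 21,"wx": 0,"wy": 0,"wz": 0,"hand": 38},{"x": -7,"y": 0,"z": 21,"wx": 0,"wy": 0,"wz": 0,"hand": 38},{"x": -7,"y": 0,"z": 21,"wx": 0,"wy": 0,"wz": 0,"hand": 38}], squeeze=70)

```text
t: 3.98
ee_pos: [0.5586, -0.0566, 0.1291]
orientation: [1.893, 1.966, 0.528]
contact_force: [0.2, -0.3, -1.6]
opening: 0.0434
```

```bash
python3 -c "
from plan import *
st(); print(case('L',-.02))"
```

```text
3.98 [ 0.5586 -0.0566  0.1291] F [ 0.16 -0.27 -1.61] open 0.0434 q [-0.11 -0.06  0.2   2.25 -0.13  0.43  1.8 ]
(array([  7.1,  -0.3, -22.5]), array([0. , 0.1, 0.2]))
```

The reading is −1.6 N, so this case is light. I'll put it back and release.

>>> play_rows(deltas=[{"x": 3,"y": 0,"z": -6,"wx": 0,"wy": 0,"wz": 0,"hand": 38},{"x": 5,"y": 0,"z": -11,"wx": 0,"wy": 0,"wz": 0,"hand": 38},{"x": 6,"y": 0,"z": -16,"wx": 0,"wy": 0,"wz": 0,"hand": 38},{"x": 7,"y": 0,"z": -20,"wx": 0,"wy": 0,"wz": 0,"hand": 38},{"x": 7,"y": 0,"z": -20,"wx": 0,"wy": 0,"wz": 0,"hand": 38},{"x": 7,"y": 0,"z": -20,"wx": 0,"wy": 0,"wz": 0,"hand": 70},{"x": 7,"y": 0,"z": -20,"wx": 0,"wy": 0,"wz": 0,"hand": 70},{"x": 7,"y": 0,"z": -20,"wx": 0,"wy": 0,"wz": 0,"hand": 70},{"x": 7,"y": 0,"z": -20,"wx": 0,"wy": 0,"wz": 0,"hand": 70},{"x": -3,"y": 0,"z": -3,"wx": 0,"wy": 0,"wz": 0,"hand": 70},{"x": -13,"y": 0,"z": 14,"wx": 0,"wy": 0,"wz": 0,"hand": 70},{"x": -23,"y": -1,"z": 32,"wx": 0,"wy": 0,"wz": 0,"hand": 70},{"x": -33,"y": -1,"z": 49,"wx": 0,"wy": 0,"wz": 0,"hand": 70},{"x": -43,"y": -1,"z": 64,"wx": 0,"wy": 0,"wz": 0,"hand": 70},{"x": -43,"y": -1,"z": 64,"wx": 0,"wy": 0,"wz": 0,"hand": 70},{"x": -41,"y": -40,"z": 64,"wx": 0,"wy": 0,"wz": 0,"hand": 70},{"x": -39,"y": -97,"z": 64,"wx": 0,"wy": 0,"wz": 0,"hand": 70},{"x": -39,"y": -97,"z": 64,"wx": 0,"wy": 0,"wz": 0,"hand": 70},{"x": -39,"y": -97,"z": 64,"wx": 0,"wy": 0,"wz": 0,"hand": 70},{"x": -39,"y": -97,"z": 64,"wx": 0,"wy": 0,"wz": 0,"hand": 70}], squeeze=70)

```text
t: 5.65
ee_pos: [0.5195, -0.1542, 0.1924]
orientation: [1.896, 1.964, 0.527]
contact_force: [0.8, 1.4, -0.1]
opening: 0.0702
```

```bash
python3 -c "
from plan import *
st(); print(case('M',.08));print(case('M',-.02))
im,d=snap('scene')
from meas import comps
for P,c in comps('scene',(3,170,90),(14,255,255),20,(.08,.14)):
    if .3<np.median(P[:,0])<.65: print('lid',len(P),np.nanmedian(P,0).round(4),np.nanpercentile(P,[3,97],axis=0).round(4).tolist())
"
```

```text
5.65 [ 0.5195 -0.1542  0.1924] F [ 0.78  1.39 -0.15] open 0.0702 q [-0.09 -0.19  0.41  2.2  -0.18  0.63  2.06]
(array([0.2, 0.3, 0.9]), array([-0. , -0. ,  0.3]))
(array([ 50.1,   2.3, -85.7]), array([-0. , -0. ,  0.3]))
lid 161 [ 0.572  -0.2466  0.1276] [[0.5354, -0.2675, 0.1103], [0.5938, -0.2266, 0.139]]
lid 168 [ 0.5692 -0.1523  0.1282] [[0.5324, -0.172, 0.1114], [0.5895, -0.1315, 0.1393]]
lid 175 [ 0.5649 -0.0571  0.1288] [[0.5287, -0.0767, 0.1105], [0.5862, -0.0356, 0.1381]]
```

The first case is back where it was. Now I'll grip and lift the middle one.

>>> play_rows(deltas=[{"x": 10,"y": 1,"z": -17,"wx": 0,"wy": 0,"wz": 0,"hand": 70},{"x": 20,"y": 2,"z": -34,"wx": 0,"wy": 0,"wz": 0,"hand": 70},{"x": 30,"y": 2,"z": -52,"wx": 0,"wy": 0,"wz": 0,"hand": 70},{"x": 40,"y": 2,"z": -69,"wx": 0,"wy": 0,"wz": 0,"hand": 70},{"x": 50,"y": 2,"z": -84,"wx": 0,"wy": 0,"wz": 0,"hand": 70},{"x": 50,"y": 2,"z": -84,"wx": 0,"wy": 0,"wz": 0,"hand": 70},{"x": 50,"y": 2,"z": -84,"wx": 0,"wy": 0,"wz": 0,"hand": 38},{"x": 50,"y": 2,"z": -84,"wx": 0,"wy": 0,"wz": 0,"hand": 38},{"x": 50,"y": 2,"z": -84,"wx": 0,"wy": 0,"wz": 0,"hand": 38},{"x": 50,"y": 2,"z": -84,"wx": 0,"wy": 0,"wz": 0,"hand": 38},{"x": 50,"y": 2,"z": -84,"wx": 0,"wy": 0,"wz": 0,"hand": 38},{"x": 50,"y": 2,"z": -84,"wx": 0,"wy": 0,"wz": 0,"hand": 38},{"x": 50,"y": 2,"z": -84,"wx": 0,"wy": 0,"wz": 0,"hand": 38},{"x": 49,"y": 2,"z": -79,"wx": 0,"wy": 0,"wz": 0,"hand": 38},{"x": 48,"y": 2,"z": -74,"wx": 0,"wy": 0,"wz": 0,"hand": 38},{"x": 46,"y": 2,"z": -69,"wx": 0,"wy": 0,"wz": 0,"hand": 38},{"x": 43,"y": 2,"z": -63,"wx": 0,"wy": 0,"wz": 0,"hand": 38},{"x": 43,"y": 2,"z": -63,"wx": 0,"wy": 0,"wz": 0,"hand": 38},{"x": 43,"y": 2,"z": -63,"wx": 0,"wy": 0,"wz": 0,"hand": 38},{"x": 43,"y": 2,"z": -63,"wx": 0,"wy": 0,"wz": 0,"hand": 38}], squeeze=80)

```text
t: 7.37
ee_pos: [0.5623, -0.1508, 0.1292]
orientation: [1.894, 1.967, 0.527]
contact_force: [0.1, -0.3, -2.3]
opening: 0.043
```

```bash
python3 -c "
from plan import *
st(); print(case('M',.08));print(case('M',-.02))"
```

```text
7.37 [ 0.5623 -0.1508  0.1292] F [ 0.07 -0.25 -2.27] open 0.043 q [-0.15 -0.    0.47  2.19 -0.38  0.49  2.23]
(array([-42.7,  -3.1,  64.1]), array([-0. , -0. ,  0.1]))
(array([  7.3,  -1.1, -22.5]), array([-0. , -0. ,  0.1]))
```

About 2.3 N, so this one is light too. I'll return it, retreat and start the half turn (joint 7 would be near its limit at the third case).

>>> play_rows(deltas=[{"x": 3,"y": 0,"z": -6,"wx": 0,"wy": 0,"wz": 0,"hand": 38},{"x": 5,"y": -1,"z": -11,"wx": 0,"wy": 0,"wz": 0,"hand": 38},{"x": 6,"y": -1,"z": -16,"wx": 0,"wy": 0,"wz": 0,"hand": 38},{"x": 7,"y": -1,"z": -20,"wx": 0,"wy": 0,"wz": 0,"hand": 38},{"x": 7,"y": -1,"z": -20,"wx": 0,"wy": 0,"wz": 0,"hand": 38},{"x": 7,"y": -1,"z": -20,"wx": 0,"wy": 0,"wz": 0,"hand": 70},{"x": 7,"y": -1,"z": -20,"wx": 0,"wy": 0,"wz": 0,"hand": 70},{"x": 7,"y": -1,"z": -20,"wx": 0,"wy": 0,"wz": 0,"hand": 70},{"x": 7,"y": -1,"z": -20,"wx": 0,"wy": 0,"wz": 0,"hand": 70},{"x": -3,"y": -1,"z": -3,"wx": 0,"wy": 0,"wz": 0,"hand": 70},{"x": -13,"y": -1,"z": 14,"wx": 0,"wy": 0,"wz": 0,"hand": 70},{"x": -23,"y": -2,"z": 32,"wx": 0,"wy": 0,"wz": 0,"hand": 70},{"x": -33,"y": -2,"z": 49,"wx": 0,"wy": 0,"wz": 0,"hand": 70},{"x": -43,"y": -3,"z": 64,"wx": 0,"wy": 0,"wz": 0,"hand": 70},{"x": -43,"y": -3,"z": 74,"wx": 0,"wy": 0,"wz": 0,"hand": 70},{"x": -43,"y": -3,"z": 84,"wx": 0,"wy": 0,"wz": 0,"hand": 70},{"x": -43,"y": -3,"z": 84,"wx": 0,"wy": 0,"wz": 0,"hand": 70}], squeeze=80)

```text
t: 8.78
ee_pos: [0.521, -0.1542, 0.2159]
orientation: [1.891, 1.964, 0.53]
contact_force: [0.7, -0.1, 0.2]
opening: 0.0697
```

```bash
python3 -c "
from plan import *
st(); a=ax(YR,30); print(a*90, a*170, delta(np.array(LID['R'])+.08*a,ori(YR,30)))
im,d=snap('scene')
from meas import comps
for P,c in comps('scene',(3,170,90),(14,255,255),20,(.08,.14)):
    if .3<np.median(P[:,0])<.65: print('lid',len(P),np.nanmedian(P,0).round(4),np.nanpercentile(P,[3,97],axis=0).round(4).tolist())
"
```

```text
8.78 [ 0.521  -0.1542  0.2159] F [ 0.74 -0.06  0.24] open 0.0697 q [-0.11 -0.22  0.42  2.17 -0.14  0.68  2.02]
[-44.96374778  -1.80593066  77.94228634] [-84.93152358  -3.41120237 147.22431864] (array([  2.4, -94.6, -22.6]), array([0. , 0.2, 0.1]))
lid 163 [ 0.5721 -0.2463  0.1285] [[0.5358, -0.2676, 0.1104], [0.5929, -0.2257, 0.139]]
lid 165 [ 0.5696 -0.1524  0.1278] [[0.532, -0.1724, 0.1103], [0.5893, -0.1317, 0.1387]]
lid 177 [ 0.5662 -0.0561  0.1283] [[0.5297, -0.0773, 0.1108], [0.5862, -0.0351, 0.1386]]
```

>>> play_rows(deltas=[{"x": 0,"y": -45,"z": 0,"wx": 42,"wy": 1.7,"wz": -73,"hand": 70},{"x": 0,"y": -45,"z": 0,"wx": 42,"wy": 1.7,"wz": -73,"hand": 70},{"x": 0,"y": -45,"z": 0,"wx": 42,"wy": 1.7,"wz": -73,"hand": 70},{"x": 0,"y": -45,"z": 0,"wx": 42,"wy": 1.7,"wz": -73,"hand": 70},{"x": 0,"y": -45,"z": 0,"wx": 42,"wy": 1.7,"wz": -73,"hand": 70},{"x": 0,"y": -45,"z": 0,"wx": 42,"wy": 1.7,"wz": -73,"hand": 70},{"x": 0,"y": -45,"z": 0,"wx": 42,"wy": 1.7,"wz": -73,"hand": 70},{"x": 0,"y": -45,"z": 0,"wx": 42,"wy": 1.7,"wz": -73,"hand": 70},{"x": 0,"y": -45,"z": 0,"wx": 42,"wy": 1.7,"wz": -73,"hand": 70},{"x": 0,"y": -45,"z": 0,"wx": 42,"wy": 1.7,"wz": -73,"hand": 70},{"x": 0,"y": -45,"z": 0,"wx": 42,"wy": 1.7,"wz": -73,"hand": 70},{"x": 0,"y": -45,"z": 0,"wx": 42,"wy": 1.7,"wz": -73,"hand": 70},{"x": 0,"y": -45,"z": 0,"wx": 42,"wy": 1.7,"wz": -73,"hand": 70}], squeeze=80)

```text
t: 9.92
ee_pos: [0.5202, -0.1986, 0.2126]
orientation: [3.014, 0.206, 0.801]
contact_force: [0.5, 0.0, -0.5]
opening: 0.0702
```

```bash
cat >> plan.py <<'E'
FL=R.from_rotvec([0,0,np.pi])
def caseF(k,off):
    a=ax(YR,30); return delta(np.array(LID[k])+off*a,ori(YR,30)*FL)
E
python3 -c "
from plan import *
st(); print(caseF('R',.08))"
```

```text
9.92 [ 0.5202 -0.1986  0.2126] F [ 0.53  0.02 -0.52] open 0.0702 q [ 0.09 -0.15  0.34  2.13 -0.28  0.71  0.75]
(array([  3.2, -50.1, -19.3]), array([ 47.6,   1.6, -82.8]))
```

>>> play_rows(deltas=[{"x": 3,"y": -50,"z": 0,"wx": 47.6,"wy": 1.6,"wz": -82.8,"hand": 70},{"x": 3,"y": -50,"z": 0,"wx": 47.6,"wy": 1.6,"wz": -82.8,"hand": 70},{"x": 3,"y": -50,"z": 0,"wx": 47.6,"wy": 1.6,"wz": -82.8,"hand": 70},{"x": 3,"y": -50,"z": 0,"wx": 47.6,"wy": 1.6,"wz": -82.8,"hand": 70},{"x": 3,"y": -50,"z": 0,"wx": 47.6,"wy": 1.6,"wz": -82.8,"hand": 70},{"x": 3,"y": -50,"z": 0,"wx": 47.6,"wy": 1.6,"wz": -82.8,"hand": 70},{"x": 3,"y": -50,"z": 0,"wx": 47.6,"wy": 1.6,"wz": -82.8,"hand": 70},{"x": 3,"y": -50,"z": 0,"wx": 47.6,"wy": 1.6,"wz": -82.8,"hand": 70},{"x": 3,"y": -50,"z": 0,"wx": 47.6,"wy": 1.6,"wz": -82.8,"hand": 70},{"x": 3,"y": -50,"z": 0,"wx": 47.6,"wy": 1.6,"wz": -82.8,"hand": 70},{"x": 3,"y": -50,"z": 0,"wx": 47.6,"wy": 1.6,"wz": -82.8,"hand": 70},{"x": 3,"y": -50,"z": 0,"wx": 47.6,"wy": 1.6,"wz": -82.8,"hand": 70},{"x": 3,"y": -50,"z": 0,"wx": 47.6,"wy": 1.6,"wz": -82.8,"hand": 70},{"x": 3,"y": -50,"z": -10,"wx": 47.6,"wy": 1.6,"wz": -82.8,"hand": 70},{"x": 3,"y": -50,"z": -19,"wx": 47.6,"wy": 1.6,"wz": -82.8,"hand": 70},{"x": 3,"y": -50,"z": -19,"wx": 47.6,"wy": 1.6,"wz": -82.8,"hand": 70}], squeeze=80)

```text
t: 11.25
ee_pos: [0.5219, -0.2476, 0.1901]
orientation: [-1.967, 1.883, -0.499]
contact_force: [-0.4, 0.6, -0.5]
opening: 0.0705
```

```bash
python3 -c "
from plan import *
st(); print(caseF('R',.08),caseF('R',-.02))"
```

```text
11.25 [ 0.5219 -0.2476  0.1901] F [-0.37  0.6  -0.55] open 0.0705 q [ 0.21 -0.05  0.34  2.1  -0.42  0.7  -0.7 ]
(array([ 1.5, -1.1,  3.2]), array([-0. , -0.3, -0.2])) (array([ 51.5,   0.9, -83.4]), array([-0. , -0.3, -0.2]))
```

>>> play_rows(deltas=[{"x": 10,"y": 1,"z": -15,"wx": 0,"wy": -0.3,"wz": 0,"hand": 70},{"x": 20,"y": 1,"z": -32,"wx": 0,"wy": -0.3,"wz": 0,"hand": 70},{"x": 30,"y": 1,"z": -49,"wx": 0,"wy": -0.3,"wz": 0,"hand": 70},{"x": 41,"y": 1,"z": -66,"wx": 0,"wy": -0.3,"wz": 0,"hand": 70},{"x": 51,"y": 1,"z": -82,"wx": 0,"wy": -0.3,"wz": 0,"hand": 70},{"x": 51,"y": 1,"z": -82,"wx": 0,"wy": -0.3,"wz": 0,"hand": 70},{"x": 51,"y": 1,"z": -82,"wx": 0,"wy": -0.3,"wz": 0,"hand": 38},{"x": 51,"y": 1,"z": -82,"wx": 0,"wy": -0.3,"wz": 0,"hand": 38},{"x": 51,"y": 1,"z": -82,"wx": 0,"wy": -0.3,"wz": 0,"hand": 38},{"x": 51,"y": 1,"z": -82,"wx": 0,"wy": -0.3,"wz": 0,"hand": 38},{"x": 51,"y": 1,"z": -82,"wx": 0,"wy": -0.3,"wz": 0,"hand": 38},{"x": 51,"y": 1,"z": -82,"wx": 0,"wy": -0.3,"wz": 0,"hand": 38},{"x": 51,"y": 1,"z": -82,"wx": 0,"wy": -0.3,"wz": 0,"hand": 38},{"x": 50,"y": 1,"z": -77,"wx": 0,"wy": -0.3,"wz": 0,"hand": 38},{"x": 49,"y": 1,"z": -72,"wx": 0,"wy": -0.3,"wz": 0,"hand": 38},{"x": 47,"y": 1,"z": -67,"wx": 0,"wy": -0.3,"wz": 0,"hand": 38},{"x": 44,"y": 1,"z": -61,"wx": 0,"wy": -0.3,"wz": 0,"hand": 38},{"x": 44,"y": 1,"z": -61,"wx": 0,"wy": -0.3,"wz": 0,"hand": 38},{"x": 44,"y": 1,"z": -61,"wx": 0,"wy": -0.3,"wz": 0,"hand": 38},{"x": 44,"y": 1,"z": -61,"wx": 0,"wy": -0.3,"wz": 0,"hand": 38}], squeeze=90)

```text
t: 12.92
ee_pos: [0.5657, -0.2464, 0.1289]
orientation: [-1.964, 1.88, -0.503]
contact_force: [0.3, 0.4, -6.1]
opening: 0.043
```

```bash
python3 -c "
from plan import *
st(); print(caseF('R',.08),caseF('R',-.02))
print(delta([.59,.266,.20],ori(-.8,0)*FL))
for n in('scene','top'):
  im,d=snap(n);W=cloud(n,d).reshape(-1,3)
  # nest rim, front
  for nm,x,y,z in(('front top',(.5,.6),(.15,.38),(.06,.075)),):
    q=W[(W[:,0]>x[0])&(W[:,0]<x[1])&(W[:,1]>y[0])&(W[:,1]<y[1])&(W[:,2]>z[0])&(W[:,2]<z[1])]
    print(n,nm,len(q),q.mean(0).round(4),np.polyfit(q[:,1],q[:,0],1),cv2.minAreaRect((q[:,:2]*1000).astype(np.float32)))
"
```

```text
12.92 [ 0.5657 -0.2464  0.1289] F [ 0.25  0.36 -6.1 ] open 0.043 q [ 0.19  0.11  0.34  2.08 -0.58  0.58 -0.58]
(array([-42.3,  -2.3,  64.3]), array([-0. , -0. , -0.2])) (array([  7.7,  -0.3, -22.3]), array([-0. , -0. , -0.2]))
(array([ 24.3, 512.4,  71.1]), array([-0.5, 30. , -3.2]))
scene front top 153 [0.5406 0.2674 0.0663] [0.01343274 0.53696272] ((539.1658325195312, 266.8448486328125), (130.0409393310547, 13.884903907775879), 88.69647216796875)
top front top 97 [0.5387 0.2673 0.0669] [0.02698812 0.53152543] ((538.7670288085938, 265.8527526855469), (131.56399536132812, 9.951905250549316), 88.67679595947266)
```

It reads 6.1 N, so this is the heavy one. I'll lift it out along the lean, then raise it clear and stand it upright.

>>> play_rows(deltas=[{"x": -5,"y": 0,"z": 9,"wx": 0,"wy": 0,"wz": 0,"hand": 38},{"x": -10,"y": 0,"z": 18,"wx": 0,"wy": 0,"wz": 0,"hand": 38},{"x": -16,"y": 0,"z": 28,"wx": 0,"wy": 0,"wz": 0,"hand": 38},{"x": -22,"y": 0,"z": 39,"wx": 0,"wy": 0,"wz": 0,"hand": 38},{"x": -26,"y": 0,"z": 55,"wx": 0,"wy": 0,"wz": 0,"hand": 38},{"x": -26,"y": 0,"z": 72,"wx": 0,"wy": 0,"wz": 0,"hand": 38},{"x": -26,"y": 0,"z": 90,"wx": 0,"wy": 3,"wz": 0,"hand": 38},{"x": -26,"y": 0,"z": 108,"wx": 0,"wy": 7,"wz": 0,"hand": 38},{"x": -20,"y": 0,"z": 124,"wx": 0,"wy": 11,"wz": 0,"hand": 38},{"x": -16,"y": 0,"z": 135,"wx": 0,"wy": 15,"wz": -1,"hand": 38},{"x": -12,"y": 20,"z": 140,"wx": 0,"wy": 19,"wz": -2,"hand": 38},{"x": -8,"y": 45,"z": 140,"wx": -0.5,"wy": 23,"wz": -3,"hand": 38},{"x": -4,"y": 75,"z": 140,"wx": -0.5,"wy": 27,"wz": -3.5,"hand": 38},{"x": 0,"y": 110,"z": 140,"wx": -0.5,"wy": 30,"wz": -3.5,"hand": 38},{"x": 4,"y": 145,"z": 140,"wx": -0.5,"wy": 30,"wz": -3.5,"hand": 38},{"x": 8,"y": 180,"z": 140,"wx": -0.5,"wy": 30,"wz": -3.5,"hand": 38},{"x": 12,"y": 215,"z": 140,"wx": -0.5,"wy": 30,"wz": -3.5,"hand": 38},{"x": 14,"y": 240,"z": 140,"wx": -0.5,"wy": 30,"wz": -3.5,"hand": 38},{"x": 16,"y": 260,"z": 140,"wx": -0.5,"wy": 30,"wz": -3.5,"hand": 38},{"x": 16,"y": 260,"z": 140,"wx": -0.5,"wy": 30,"wz": -3.5,"hand": 38}], squeeze=90)

```text
t: 14.68
ee_pos: [0.5822, 0.021, 0.27]
orientation: [-2.207, 2.23, 0.0]
contact_force: [0.1, 0.4, -6.2]
opening: 0.0433
```

```bash
python3 -c "
from plan import *
st(); print(delta([.590,.266,.22],ori(-1,0)*FL))"
```

```text
14.68 [0.5822 0.021  0.27  ] F [ 0.09  0.35 -6.17] open 0.0433 q [-0.17  0.17  0.1   1.61 -0.02  1.36 -1.65]
(array([  7.8, 245. , -50. ]), array([-0.2,  0.2, -0.4]))
```

>>> play_rows(deltas=[{"x": 2,"y": 25,"z": 0,"wx": 0,"wy": 0,"wz": 0,"hand": 38},{"x": 3,"y": 60,"z": 0,"wx": 0,"wy": 0,"wz": -0.4,"hand": 38},{"x": 4,"y": 95,"z": 0,"wx": 0,"wy": 0,"wz": -0.4,"hand": 38},{"x": 5,"y": 130,"z": -5,"wx": 0,"wy": 0,"wz": -0.4,"hand": 38},{"x": 6,"y": 165,"z": -15,"wx": 0,"wy": 0,"wz": -0.4,"hand": 38},{"x": 7,"y": 200,"z": -30,"wx": 0,"wy": 0,"wz": -0.4,"hand": 38},{"x": 8,"y": 225,"z": -45,"wx": 0,"wy": 0,"wz": -0.4,"hand": 38},{"x": 8,"y": 240,"z": -60,"wx": 0,"wy": 0,"wz": -0.4,"hand": 38},{"x": 8,"y": 245,"z": -70,"wx": 0,"wy": 0,"wz": -0.4,"hand": 38},{"x": 8,"y": 245,"z": -75,"wx": 0,"wy": 0,"wz": -0.4,"hand": 38},{"x": 8,"y": 245,"z": -75,"wx": 0,"wy": 0,"wz": -0.4,"hand": 38},{"x": 8,"y": 245,"z": -75,"wx": 0,"wy": 0,"wz": -0.4,"hand": 38}], squeeze=90)

```text
t: 15.68
ee_pos: [0.5914, 0.2627, 0.1954]
orientation: [-2.195, 2.243, -0.003]
contact_force: [-0.2, -0.8, -6.2]
opening: 0.0431
```

```bash
python3 -c "
from plan import *
st(); print(delta([.590,.266,.088],ori(-1,0)*FL))
im,d=snap('scene'); cv2.imwrite('pics/s2.png',cv2.resize(im[160:280,260:400,::-1],(700,600),interpolation=cv2.INTER_CUBIC))
W=cloud('scene',d); hsv=cv2.cvtColor(im,cv2.COLOR_RGB2HSV)
m=(cv2.inRange(hsv,(3,150,50),(16,255,255))>0)&(abs(W[...,0]-.59)<.07)&(abs(W[...,1]-.266)<.07)&(W[...,2]>.12)
P=W[m];print(len(P),np.percentile(P,[2,50,98],axis=0).round(4))
# grey body of case: points around
q=W[(abs(W[...,0]-.59)<.06)&(abs(W[...,1]-.266)<.06)&(W[...,2]>.125)&(W[...,2]<.18)];print(len(q),np.percentile(q,[2,50,98],axis=0).round(4))
"
```

```text
15.68 [0.5914 0.2627 0.1954] F [-0.18 -0.78 -6.25] open 0.0431 q [-0.43  0.34 -0.04  1.54  0.01  1.25 -2.06]
(array([  -1.4,    3.3, -107.4]), array([-0.1,  0.2,  0.2]))
199 [[0.5833 0.2409 0.1963]
 [0.6061 0.2623 0.2142]
 [0.6182 0.2826 0.2218]]
144 [[0.5977 0.2409 0.1263]
 [0.6166 0.2619 0.1517]
 [0.6189 0.2845 0.1788]]
```

View pics/s2.png

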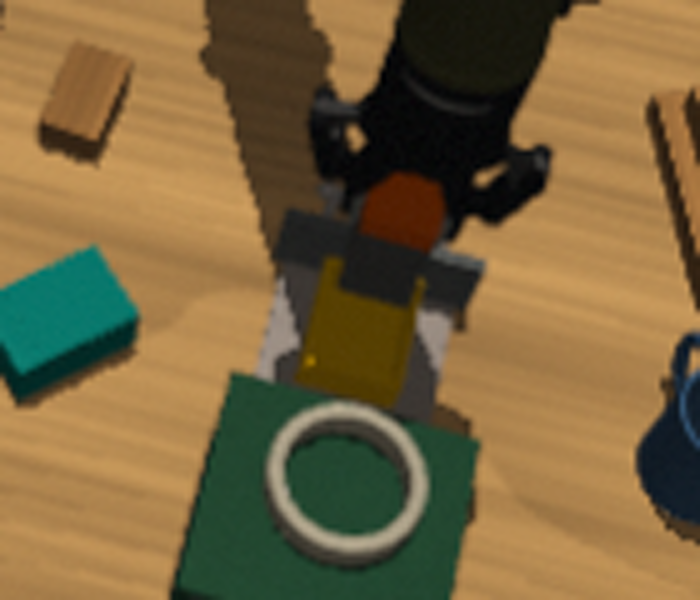

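The crop shows the case held upright over the nest, with its orange lid at about (400,210) and the nest at about (360,330). I'll check its tilt and lid height numerically before lowering it.

```bash
python3 -c "
from plan import *
im,d=load('scene'); W=cloud('scene',d)
q=W[(abs(W[...,0]-.617)<.008)&(abs(W[...,1]-.262)<.017)&(W[...,2]>.128)&(W[...,2]<.212)]
print(len(q),np.polyfit(q[:,2]-.17,q[:,0],1),np.polyfit(q[:,1]-.262,q[:,0],1))
t=W[(abs(W[...,0]-.59)<.024)&(abs(W[...,1]-.262)<.017)&(W[...,2]>.205)&(W[...,2]<.23)];print(len(t),np.median(t,0))
b=W[(abs(W[...,0]-.617)<.008)&(abs(W[...,1]-.262)<.017)&(W[...,2]>.1)]; print('zmin/max face',np.sort(b[:,2])[[0,1,2,-3,-2,-1]])
"
```

```text
169 [-0.00215923  0.61670899] [0.02417894 0.61669945]
110 [0.59900366 0.26236121 0.21462616]
zmin/max face [0.12409462 0.1244532  0.12483389 0.56938691 0.56973648 0.57001888]
```

>>> play_rows(deltas=[{"x": 2.5,"y": 3.5,"z": -10,"wx": 0,"wy": 0,"wz": 0.2,"hand": 38},{"x": 2.5,"y": 3.5,"z": -25,"wx": 0,"wy": 0,"wz": 0.2,"hand": 38},{"x": 2.5,"y": 3.5,"z": -40,"wx": 0,"wy": 0,"wz": 0.2,"hand": 38},{"x": 2.5,"y": 3.5,"z": -55,"wx": 0,"wy": 0,"wz": 0.2,"hand": 38},{"x": 2.5,"y": 3.5,"z": -70,"wx": 0,"wy": 0,"wz": 0.2,"hand": 38},{"x": 2.5,"y": 3.5,"z": -80,"wx": 0,"wy": 0,"wz": 0.2,"hand": 38},{"x": 2.5,"y": 3.5,"z": -88,"wx": 0,"wy": 0,"wz": 0.2,"hand": 38},{"x": 2.5,"y": 3.5,"z": -94,"wx": 0,"wy": 0,"wz": 0.2,"hand": 38},{"x": 2.5,"y": 3.5,"z": -99,"wx": 0,"wy": 0,"wz": 0.2,"hand": 38},{"x": 2.5,"y": 3.5,"z": -103,"wx": 0,"wy": 0,"wz": 0.2,"hand": 38},{"x": 2.5,"y": 3.5,"z": -105,"wx": 0,"wy": 0,"wz": 0.2,"hand": 38},{"x": 2.5,"y": 3.5,"z": -105,"wx": 0,"wy": 0,"wz": 0.2,"hand": 38},{"x": 2.5,"y": 3.5,"z": -105,"wx": 0,"wy": 0,"wz": 0.2,"hand": 38}], squeeze=90)

```text
t: 16.82
ee_pos: [0.5944, 0.2668, 0.0915]
orientation: [-2.197, 2.237, -0.003]
contact_force: [0.7, -0.6, -6.4]
opening: 0.043
```

```bash
python3 -c "
from plan import *
st(); 
im,d=snap('scene'); cv2.imwrite('pics/s3.png',cv2.resize(im[160:280,260:400,::-1],(700,600),interpolation=cv2.INTER_CUBIC))"
```

```text
16.82 [0.5944 0.2668 0.0915] F [ 0.66 -0.6  -6.36] open 0.043 q [-0.43  0.44 -0.04  1.63  0.02  1.06 -2.07]
```

View pics/s3.png

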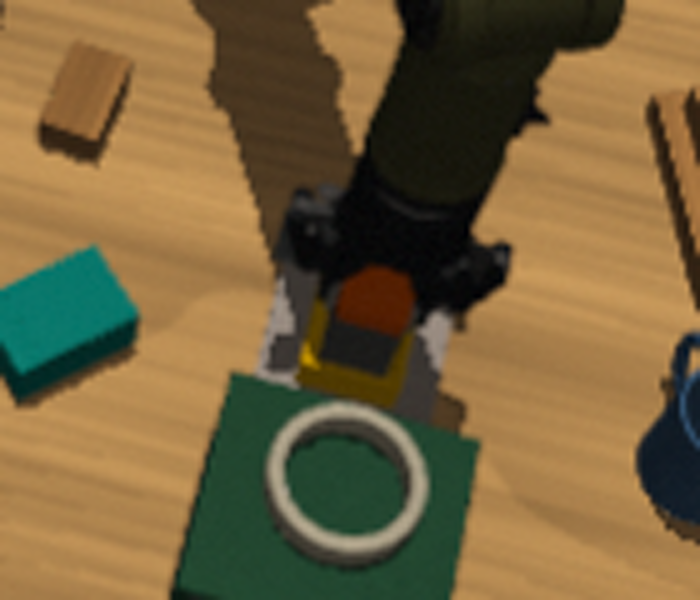

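The crop shows the case inside the nest walls with nothing touching, since the full weight is still on the wrist. I'll lower the last few millimetres.

>>> play_rows(deltas=[{"x": 0,"y": 0,"z": -1.5,"wx": 0,"wy": 0,"wz": 0,"hand": 38},{"x": 0,"y": 0,"z": -3,"wx": 0,"wy": 0,"wz": 0,"hand": 38},{"x": 0,"y": 0,"z": -4,"wx": 0,"wy": 0,"wz": 0,"hand": 38},{"x": 0,"y": 0,"z": -4,"wx": 0,"wy": 0,"wz": 0,"hand": 38},{"x": 0,"y": 0,"z": -4,"wx": 0,"wy": 0,"wz": 0,"hand": 38}], squeeze=90)

```text
t: 17.28
ee_pos: [0.5944, 0.2668, 0.0875]
orientation: [-2.198, 2.237, -0.003]
contact_force: [0.1, 0.7, -6.3]
opening: 0.0433
```

>>> play_rows(deltas=[{"x": 0,"y": 0,"z": -0.7,"wx": 0,"wy": 0,"wz": 0,"hand": 38},{"x": 0,"y": 0,"z": -1.3,"wx": 0,"wy": 0,"wz": 0,"hand": 38},{"x": 0,"y": 0,"z": -2,"wx": 0,"wy": 0,"wz": 0,"hand": 38},{"x": 0,"y": 0,"z": -2,"wx": 0,"wy": 0,"wz": 0,"hand": 38},{"x": 0,"y": 0,"z": -2,"wx": 0,"wy": 0,"wz": 0,"hand": 38}], squeeze=90)

```text
t: 17.7
ee_pos: [0.5948, 0.2669, 0.0867]
orientation: [-2.197, 2.237, -0.004]
contact_force: [-1.8, -0.8, 3.6]
opening: 0.0431
```

The case is on the floor: the wrist force went from −6.3 to +3.6 N. I'll release it and rise.

>>> play_rows(deltas=[{"x": 0,"y": 0,"z": 0,"wx": 0,"wy": 0,"wz": 0,"hand": 70},{"x": 0,"y": 0,"z": 0,"wx": 0,"wy": 0,"wz": 0,"hand": 70},{"x": 0,"y": 0,"z": 0,"wx": 0,"wy": 0,"wz": 0,"hand": 70},{"x": 0,"y": 0,"z": 0,"wx": 0,"wy": 0,"wz": 0,"hand": 70},{"x": 0,"y": 0,"z": 0,"wx": 0,"wy": 0,"wz": 0,"hand": 70},{"x": 0,"y": 0,"z": 10,"wx": 0,"wy": 0,"wz": 0,"hand": 70},{"x": 0,"y": 0,"z": 25,"wx": 0,"wy": 0,"wz": 0,"hand": 70},{"x": 0,"y": 0,"z": 45,"wx": 0,"wy": 0,"wz": 0,"hand": 70},{"x": 0,"y": 0,"z": 70,"wx": 0,"wy": 0,"wz": 0,"hand": 70},{"x": 0,"y": 0,"z": 100,"wx": 0,"wy": 0,"wz": 0,"hand": 70},{"x": -20,"y": 0,"z": 120,"wx": 0,"wy": 0,"wz": 0,"hand": 30},{"x": -55,"y": 0,"z": 120,"wx": 0,"wy": 0,"wz": 0,"hand": 0},{"x": -90,"y": 0,"z": 120,"wx": 0,"wy": 0,"wz": 0,"hand": 0},{"x": -115,"y": 0,"z": 120,"wx": 0,"wy": 0,"wz": 0,"hand": 0},{"x": -115,"y": 0,"z": 120,"wx": 0,"wy": 0,"wz": 0,"hand": 0},{"x": -115,"y": 0,"z": 120,"wx": 0,"wy": 0,"wz": 0,"hand": 0}], squeeze=40)

```text
t: 19.03
ee_pos: [0.4791, 0.2674, 0.208]
orientation: [-2.198, 2.233, -0.005]
contact_force: [0.2, -0.7, 0.5]
opening: -0.0
```

```bash
python3 -c "
from plan import *
st(); 
from meas import comps
for n in('scene','top'):
  im,d=snap(n); W=cloud(n,d)
  if n=='scene':cv2.imwrite('pics/s4.png',cv2.resize(im[120:280,150:400,::-1],(800,512),interpolation=cv2.INTER_CUBIC))
  for P,c in comps(n,(3,150,60),(16,255,255),20,(.07,.14)):
    if .3<np.median(P[:,0])<.65: print(n,'lid',len(P),np.nanmedian(P,0).round(4),np.nanpercentile(P,[3,97],axis=0).round(4).tolist())
  q=W[(abs(W[...,0]-.54)<.04)&(abs(W[...,1]-.266)<.1)&(W[...,2]>.06)&(W[...,2]<.075)]
  print('front',len(q),np.percentile(q,[3,50,97],axis=0).round(4).tolist())
  h=W[(W[...,0]>.47)&(W[...,0]<.525)&(abs(W[...,1]-.266)<.06)&(W[...,2]>.03)&(W[...,2]<.055)]
  print('handle',len(h),np.median(h,0))
"
```

```text
19.03 [0.4791 0.2674 0.208 ] F [ 0.23 -0.68  0.5 ] open -0.0 q [-0.49  0.13 -0.08  1.78  0.01  1.22 -2.15]
scene lid 36 [ 0.4041 -1.0986  0.0816] [[0.3968, -1.1224, 0.0783], [0.4189, -1.0759, 0.086]]
scene lid 189 [ 0.5693 -0.1503  0.1277] [[0.534, -0.1727, 0.1094], [0.5899, -0.1305, 0.1384]]
scene lid 190 [ 0.5658 -0.0546  0.1273] [[0.5291, -0.0772, 0.1092], [0.5863, -0.0347, 0.1384]]
scene lid 683 [ 0.6284 -0.1455  0.0837] [[0.6044, -0.2722, 0.0709], [0.6392, -0.0254, 0.0965]]
scene lid 277 [0.5949 0.2667 0.1055] [[0.5633, 0.2461, 0.0936], [0.6214, 0.2876, 0.1101]]
front 109 [[0.5332, 0.205, 0.0617], [0.5401, 0.2545, 0.0669], [0.5462, 0.3297, 0.0707]]
handle 114 [0.50231108 0.26928386 0.04506962]
top lid 207 [0.5913 0.2651 0.1051] [[0.5626, 0.2437, 0.0971], [0.6183, 0.2863, 0.1115]]
top lid 221 [ 0.5568 -0.0575  0.1245] [[0.5296, -0.0821, 0.0746], [0.604, -0.0357, 0.1385]]
top lid 217 [ 0.5586 -0.1534  0.124 ] [[0.5308, -0.175, 0.1089], [0.5913, -0.1324, 0.1377]]
front 82 [[0.5336, 0.203, 0.0607], [0.5405, 0.2505, 0.0657], [0.5602, 0.3017, 0.0722]]
handle 29 [0.50239987 0.2283416  0.04554799]
```

View pics/s4.png

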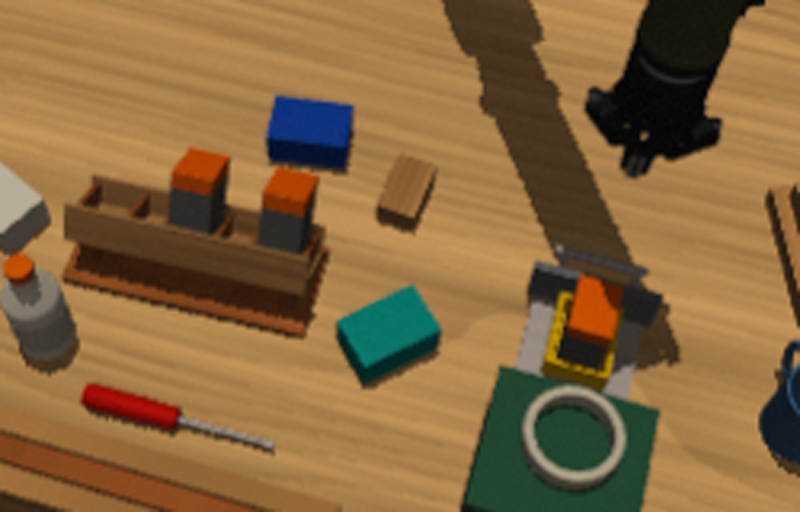

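The crop shows the case standing upright in the nest at about (592,320), with its lid at z = 0.105 m against 0.106 expected. The other two are still in their pockets. Next I'll come down in front of the handle.

>>> play_rows(deltas=[{"x": -26,"y": 0,"z": -10,"wx": 0,"wy": 0,"wz": 0,"hand": 0},{"x": -26,"y": 0,"z": -40,"wx": 0,"wy": 0,"wz": 0,"hand": 0},{"x": -26,"y": 0,"z": -75,"wx": 0,"wy": 0,"wz": 0,"hand": 0},{"x": -26,"y": 0,"z": -110,"wx": 0,"wy": 0,"wz": 0,"hand": 0},{"x": -26,"y": 0,"z": -140,"wx": 0,"wy": 0,"wz": 0,"hand": 0},{"x": -26,"y": 0,"z": -156,"wx": 0,"wy": 0,"wz": 0,"hand": 0},{"x": -26,"y": 0,"z": -156,"wx": 0,"wy": 0,"wz": 0,"hand": 0},{"x": -26,"y": 0,"z": -156,"wx": 0,"wy": 0,"wz": 0,"hand": 0}], squeeze=40)

```text
t: 19.8
ee_pos: [0.4556, 0.2662, 0.0509]
orientation: [-2.195, 2.239, -0.005]
contact_force: [0.5, 0.3, 0.3]
opening: -0.0001
```

>>> play_rows(deltas=[{"x": 8,"y": 0,"z": 0,"wx": 0,"wy": 0,"wz": 0,"hand": 0},{"x": 16,"y": 0,"z": 0,"wx": 0,"wy": 0,"wz": 0,"hand": 0},{"x": 21,"y": 0,"z": 0,"wx": 0,"wy": 0,"wz": 0,"hand": 0},{"x": 25,"y": 0,"z": 0,"wx": 0,"wy": 0,"wz": 0,"hand": 0},{"x": 29,"y": 0,"z": 0,"wx": 0,"wy": 0,"wz": 0,"hand": 0},{"x": 33,"y": 0,"z": 0,"wx": 0,"wy": 0,"wz": 0,"hand": 0},{"x": 38,"y": 0,"z": 0,"wx": 0,"wy": 0,"wz": 0,"hand": 0},{"x": 43,"y": 0,"z": 0,"wx": 0,"wy": 0,"wz": 0,"hand": 0},{"x": 49,"y": 0,"z": 0,"wx": 0,"wy": 0,"wz": 0,"hand": 0},{"x": 55,"y": 0,"z": 0,"wx": 0,"wy": 0,"wz": 0,"hand": 0},{"x": 61,"y": 0,"z": 0,"wx": 0,"wy": 0,"wz": 0,"hand": 0},{"x": 67,"y": 0,"z": 0,"wx": 0,"wy": 0,"wz": 0,"hand": 0},{"x": 73,"y": 0,"z": 0,"wx": 0,"wy": 0,"wz": 0,"hand": 0},{"x": 79,"y": 0,"z": 0,"wx": 0,"wy": 0,"wz": 0,"hand": 0},{"x": 85,"y": -1,"z": 0,"wx": 0,"wy": 0,"wz": 0,"hand": 0},{"x": 91,"y": -1,"z": 0,"wx": 0,"wy": 0,"wz": 0,"hand": 0},{"x": 97,"y": -1,"z": 0,"wx": 0,"wy": 0,"wz": 0,"hand": 0},{"x": 102,"y": -1,"z": 0,"wx": 0,"wy": 0,"wz": 0,"hand": 0},{"x": 106,"y": -1,"z": 0,"wx": 0,"wy": 0,"wz": 0,"hand": 0},{"x": 108,"y": -1,"z": 0,"wx": 0,"wy": 0,"wz": 0,"hand": 0}], squeeze=40)

```text
t: 21.47
ee_pos: [0.5643, 0.2652, 0.0508]
orientation: [-2.194, 2.239, -0.005]
contact_force: [-1.9, 1.6, 0.6]
opening: 0.0001
```

```bash
cat > chk.py <<'E'
from plan import *
st(); 
im,d=snap('scene'); W=cloud('scene',d)
hsv=cv2.cvtColor(im,cv2.COLOR_RGB2HSV)
m=(cv2.inRange(hsv,(3,150,40),(16,255,255))>0)&(W[...,1]>.2)&(W[...,1]<.33)&(W[...,0]<.75)&(W[...,0]>.5)
if m.sum()>5: print('lid',m.sum(),np.percentile(W[m],[3,50,97],axis=0).round(4).tolist())
q=W[(W[...,0]>.53)&(W[...,0]<.72)&(abs(W[...,1]-.266)<.075)&(W[...,2]>.06)&(W[...,2]<.072)]
print('front',len(q),np.percentile(q,[3,50,97],axis=0).round(4).tolist())
r=W[(abs(W[...,1]-.266)<.06)&(W[...,2]>.125)&(W[...,2]<.135)&(W[...,0]<.8)&(W[...,0]>.67)]
print('roof front x',np.sort(r[:,0])[:5] if len(r) else None)
E
python3 chk.py
```

```text
21.47 [0.5643 0.2652 0.0508] F [-1.88  1.57  0.58] open 0.0001 q [-0.44  0.43 -0.05  1.73  0.03  0.97 -2.09]
lid 190 [[0.6169, 0.2452, 0.034], [0.6582, 0.2648, 0.1055], [0.6781, 0.2883, 0.1087]]
front 153 [[0.5639, 0.2035, 0.0617], [0.6193, 0.266, 0.0671], [0.6262, 0.3266, 0.0716]]
roof front x [0.69081583 0.69088229 0.69130525 0.69132518 0.69134285]
```

>>> play_rows(deltas=[{"x": 3,"y": 0,"z": 0,"wx": 0,"wy": 0,"wz": 0,"hand": 0},{"x": 7,"y": 0,"z": 0,"wx": 0,"wy": 0,"wz": 0,"hand": 0},{"x": 12,"y": 0,"z": 0,"wx": 0,"wy": 0,"wz": 0,"hand": 0},{"x": 18,"y": 0,"z": 0,"wx": 0,"wy": 0,"wz": 0,"hand": 0},{"x": 24,"y": 0,"z": 0,"wx": 0,"wy": 0,"wz": 0,"hand": 0},{"x": 30,"y": 0,"z": 0,"wx": 0,"wy": 0,"wz": 0,"hand": 0},{"x": 36,"y": -1,"z": 0,"wx": 0,"wy": 0,"wz": 0,"hand": 0},{"x": 42,"y": -1,"z": 0,"wx": 0,"wy": 0,"wz": 0,"hand": 0},{"x": 47,"y": -1,"z": 0,"wx": 0,"wy": 0,"wz": 0,"hand": 0},{"x": 51,"y": -1,"z": 0,"wx": 0,"wy": 0,"wz": 0,"hand": 0},{"x": 54,"y": -1,"z": 0,"wx": 0,"wy": 0,"wz": 0,"hand": 0},{"x": 56,"y": -1,"z": 0,"wx": 0,"wy": 0,"wz": 0,"hand": 0},{"x": 58,"y": -1,"z": 0,"wx": 0,"wy": 0,"wz": 0,"hand": 0},{"x": 59,"y": -1,"z": 0,"wx": 0,"wy": 0,"wz": 0,"hand": 0},{"x": 60,"y": -1,"z": 0,"wx": 0,"wy": 0,"wz": 0,"hand": 0}], squeeze=40)

```text
t: 22.77
ee_pos: [0.6244, 0.264, 0.0508]
orientation: [-2.194, 2.239, -0.006]
contact_force: [-2.0, 1.7, 0.3]
opening: 0.0001
```

```bash
python3 chk.py
```

```text
22.77 [0.6244 0.264  0.0508] F [-2.   1.7  0.3] open 0.0001 q [-0.41  0.53 -0.04  1.59  0.03  1.02 -2.05]
front 21 [[0.6167, 0.2469, 0.0605], [0.6332, 0.2663, 0.0665], [0.6367, 0.2826, 0.0704]]
roof front x [0.69065701 0.69086167 0.69097728 0.6912444  0.69157974]
```

Still only friction force (2 N). I'll push on in small steps until it stops.

>>> play_rows(deltas=[{"x": 1,"y": 0,"z": 0,"wx": 0,"wy": 0,"wz": 0,"hand": 0},{"x": 2,"y": 0,"z": 0,"wx": 0,"wy": 0,"wz": 0,"hand": 0},{"x": 3,"y": 0,"z": 0,"wx": 0,"wy": 0,"wz": 0,"hand": 0},{"x": 4,"y": 0,"z": 0,"wx": 0,"wy": 0,"wz": 0,"hand": 0},{"x": 4,"y": 0,"z": 0,"wx": 0,"wy": 0,"wz": 0,"hand": 0}], squeeze=40)

```text
t: 23.23
ee_pos: [0.629, 0.2639, 0.0508]
orientation: [-2.194, 2.239, -0.006]
contact_force: [-0.7, 1.1, -0.5]
opening: -0.0003
```

>>> play_rows(deltas=[{"x": 1,"y": 0,"z": 0,"wx": 0,"wy": 0,"wz": 0,"hand": 0},{"x": 2,"y": 0,"z": 0,"wx": 0,"wy": 0,"wz": 0,"hand": 0},{"x": 2.5,"y": 0,"z": 0,"wx": 0,"wy": 0,"wz": 0,"hand": 0},{"x": 2.5,"y": 0,"z": 0,"wx": 0,"wy": 0,"wz": 0,"hand": 0}], squeeze=40)

```text
t: 23.57
ee_pos: [0.6306, 0.264, 0.0508]
orientation: [-2.195, 2.24, -0.005]
contact_force: [-5.0, 0.2, 2.6]
opening: 0.0003
```

>>> play_rows(deltas=[{"x": 1,"y": 0,"z": 0,"wx": 0,"wy": 0,"wz": 0,"hand": 0},{"x": 2,"y": 0,"z": 0,"wx": 0,"wy": 0,"wz": 0,"hand": 0},{"x": 2.5,"y": 0,"z": 0,"wx": 0,"wy": 0,"wz": 0,"hand": 0},{"x": 2.5,"y": 0,"z": 0,"wx": 0,"wy": 0,"wz": 0,"hand": 0}], squeeze=40)

```text
t: 23.9
ee_pos: [0.6307, 0.264, 0.0507]
orientation: [-2.199, 2.243, -0.0]
contact_force: [-9.7, -0.3, 5.7]
opening: 0.0003
```

It has stopped hard: the force rose to 9.7 N and the tool moved 0.1 mm. I'll back off, rise and check.

>>> play_rows(deltas=[{"x": -10,"y": 0,"z": 0,"wx": 0,"wy": 0,"wz": 0,"hand": 0},{"x": -30,"y": 0,"z": 0,"wx": 0,"wy": 0,"wz": 0,"hand": 0},{"x": -60,"y": 0,"z": 0,"wx": 0,"wy": 0,"wz": 0,"hand": 0},{"x": -95,"y": 0,"z": 20,"wx": 0,"wy": 0,"wz": 0,"hand": 0},{"x": -125,"y": 0,"z": 50,"wx": 0,"wy": 0,"wz": 0,"hand": 0},{"x": -150,"y": 0,"z": 85,"wx": 0,"wy": 0,"wz": 0,"hand": 0},{"x": -165,"y": 0,"z": 120,"wx": 0,"wy": 0,"wz": 0,"hand": 0},{"x": -175,"y": 0,"z": 150,"wx": 0,"wy": 0,"wz": 0,"hand": 0},{"x": -175,"y": 0,"z": 170,"wx": 0,"wy": 0,"wz": 0,"hand": 0},{"x": -175,"y": 0,"z": 170,"wx": 0,"wy": 0,"wz": 0,"hand": 0}], squeeze=40)

```text
t: 24.73
ee_pos: [0.4587, 0.2653, 0.2272]
orientation: [-2.19, 2.234, -0.006]
contact_force: [-0.1, 0.5, 0.3]
opening: 0.0001
```

```bash
python3 chk.py; python3 -c "
from plan import *
im,d=snap('scene'); a=im[120:280,150:400]
im2,d2=snap('top'); b=im2[120:250,80:340]
W=cloud('top',d2); q=W[(W[...,0]>.6)&(W[...,0]<.72)&(abs(W[...,1]-.266)<.07)&(W[...,2]>.06)&(W[...,2]<.073)]
print('top front',len(q),np.percentile(q,[3,50,97],axis=0).round(4).tolist())
v=[cv2.resize(i[...,::-1],(590,295),interpolation=cv2.INTER_CUBIC) for i in(a,b)]
cv2.imwrite('pics/f.png',np.vstack(v))"
```

```text
24.73 [0.4587 0.2653 0.2272] F [-0.08  0.5   0.3 ] open 0.0001 q [-0.49  0.08 -0.09  1.8   0.01  1.25 -2.17]
lid 16 [[0.5033, 0.2706, -0.0044], [0.5416, 0.3037, -0.0007], [0.5796, 0.3256, 0.0018]]
top front 102 [[0.6804, 0.2015, 0.0611], [0.685, 0.2636, 0.0669], [0.6905, 0.3301, 0.0725]]Traceback (most recent call last):
  File "chk.py", line 8, in <module>
    print('front',len(q),np.percentile(q,[3,50,97],axis=0).round(4).tolist())
                         ~~~~~~~~~~~~~^^^^^^^^^^^^^^^^^^^^
    return _quantile_unchecked(
        a, q, axis, out, overwrite_input, method, keepdims, weights)
    return _ureduce(a,
                    func=_quantile_ureduce_func,
    ...<5 lines>...
                    overwrite_input=overwrite_input,
                    method=method)
    r = func(a, **kwargs)
    result = _quantile(arr,
                       quantiles=q,
    ...<2 lines>...
                       out=out,
                       weights=wgt)
    slices_having_nans = np.isnan(arr[-1, ...])
                                  ~~~^^^^^^^^^
IndexError: index -1 is out of bounds for axis 0 with size 0
```

View pics/f.png

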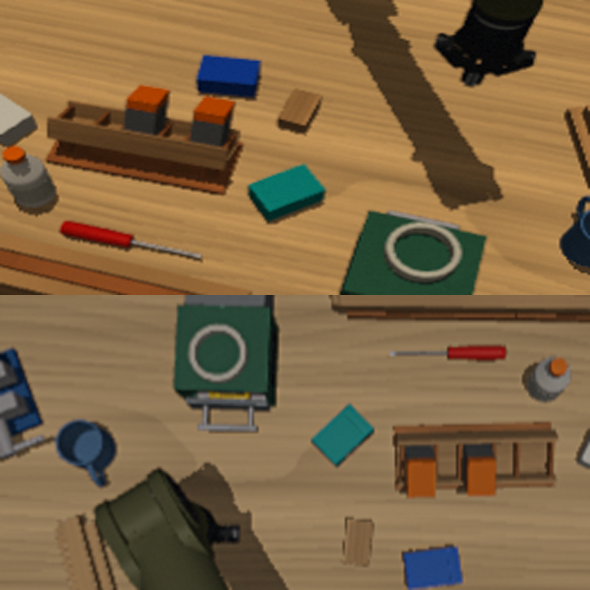

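The final view shows the drawer front flush with the roof edge (back face about 0.6905 m, roof edge about 0.691 m). The two light cases are in their pockets, the bystanders look unmoved, and the arm is clear, so I'm handing in.

```bash
python3 -c "
from h import *
print(job.close_job())"
```

```text
the job is handed in; nothing more can be done
None
```

The heavy case now stands in the yellow nest of the feeder drawer, the drawer is pushed shut, and the job is handed in at about 25 s of the allowed 72 s. No verdict was reported.

- **Finding the heavy case:** I lifted all three and read the wrist force. They showed about 1.6 N, 2.3 N and 6.1 N, so the heavy one was in the pocket at the rack's -y end (y ≈ -0.25 m). I put each light case back in its own pocket before moving on.
- **Placing it:** I lowered it upright until the nest floor carried its weight, then let go. After release its lid was at z ≈ 0.105 m, against 0.106 m expected.
- **Shutting the drawer:** I pushed the handle until it stopped hard. The force rose from 2 N to 9.7 N with almost no further movement.
- **Last checks:** In the top camera the drawer front's back face lines up with the feeder's roof edge (about 0.6905 m and 0.691 m). The final pictures show both light cases leaning in their pockets, nothing else visibly moved, and the arm clear.

**Not confirmed:** My last scripted check from the scene camera found no points on the drawer front, because the roof hides it in that view, and stopped with an error. The "fully shut" result therefore rests on the top view and the hard stop. The case was also out of sight once under the roof, so I last saw it upright about halfway through the push.

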